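# Space the short tile in the tile jig and hold it pressed home

### The job

The blue spacer fits behind only one of the three tiles in the wooden jig: slide it, standing on edge, down into the gap between tile and back fence where the gap is wide enough, until it rests on the jig's base, and let go of it. Then push that tile back with the fingertips until tile, spacer and fence are pressed flush together, and finish while still holding the tile pressed there. Leave the other two tiles and everything else on the bench where they are.

Things in the scene. Friction and masses are not known exactly. Their poses are not given: they have to be found in the camera images.
- jig: fixed wooden jig. Origin on the bench top beneath it; x points to the back fence, y along the fence, z up. Plywood base 12 mm thick, x -85 to +75 mm, y +-148 mm. Dark fence: front face at x = +53 mm, top at z = 32 mm. Dark ribs along x (from x = -65 mm to the fence, top at z = 24 mm) form three bays 85 mm wide, centred at y = -93, 0, +93 mm, open at the front
- jig_fence (a point): middle of the lower front edge of the jig's back fence, on the base plate: x 53, y 0, z 12 mm in the jig's frame
- tile_short: terracotta tile, 80 mm long (front to back) x 80 mm wide x 22 mm thick, the shortest of three, with the widest gap (about 16 to 20 mm) between it and the fence. Origin: middle of its lower front edge; x points back to the fence, z up: the tile reaches 80 mm along +x, 40 mm either way in y, 22 mm up. Loose on the jig's base, about 300 g. Its bay varies.
- tile_long_a: terracotta tile, 92 x 80 x 22 mm, with only 4 to 8 mm between it and the fence. Origin: middle of its lower front edge; x points back to the fence, z up: the tile reaches 92 mm along +x, 40 mm either way in y, 22 mm up. Loose on the jig's base, about 350 g. Its bay varies.
- tile_long_b: the same as tile_long_a, in another bay. Origin: middle of its lower front edge; x points back to the fence, z up: the tile reaches 92 mm along +x, 40 mm either way in y, 22 mm up. Loose on the jig's base, about 350 g. Its bay varies.
- tile_short_back (a point): middle of the lower back edge of the short tile (its edge towards the fence)
- spacer: blue plastic spacer, a plate 12 mm thick (its x) x 70 mm long (its y) x 50 mm high (its z), about 50 g, standing on its long edge on the bench to the right of the jig. Origin: centre of its underside. Grip it across the 12 mm thickness, near the top: once seated behind a tile, 28 mm of it stand above the tile.
- tape_measure: yellow tape measure, 37 x 78 x 71 mm high, left of the jig; origin under its centre; leave alone
- sanding_block: black sanding block, 64 x 112 x 28 mm, left of the jig; origin under its centre; leave alone
- masking_roll: cream roll of masking tape lying flat, 100 mm across, 24 mm high, at the right behind the spacer; origin under its centre; leave alone
- carpenter_pencil: red carpenter's pencil, 172 mm long along its y, 10 mm high, behind the jig; origin under its centre; leave alone
There are look-alikes about, which are no part of the job. What is shaped like the tile_short but turquoise is not meant.

How it is judged (in metres and radians):
On the way, in this order (a step that is already met when the one before it is completed fails the run):
1. the spacer is lifted off the bench (height (world z) of spacer above 0.025 m), for 0.1 s.
2. the spacer stands on the jig's base in the gap behind the short tile, let go (z of spacer in the frame of jig between 0.008 and 0.016 m and x of spacer in the frame of jig below 0.053 m and horizontal distance between spacer and tile_short_back below 0.022 m and angle between spacer's own z axis and vertical below 0.45 rad and contact force between the fingers and spacer below 0.2 N), for 0.2 s.
At the end, for the whole second after the job is handed in: Spacer upright (0.08 rad) on the base, square to the fence and within 3 mm of it; short tile flat, square (0.05 rad), against the spacer; fingers press the tile with over 2 N without touching the spacer, and over 1 N passes through spacer into fence, held to the end (z of spacer in the frame of jig between 0.009 and 0.0145 m and x of spacer in the frame of jig between 0.044 and 0.05 m and angle between spacer's own z axis and vertical below 0.08 rad and angle between the x axis of spacer and the x axis of jig, either way round below 0.06 rad and horizontal distance between spacer and tile_short_back below 0.016 m and x of tile_short in the frame of jig above -0.042 m and z of tile_short in the frame of jig below 0.0145 m and angle between tile_short's own z axis and vertical below 0.04 rad and angle between the x axis of tile_short and the x axis of jig, either way round below 0.05 rad and contact force between tile_short and spacer above 1 N and contact force between spacer and jig above 1 N and contact force between the fingers and tile_short above 2 N and contact force between the fingers and spacer below 0.2 N and linear speed of tile_short below 0.01 m/s and height (world z) of the grasp point below 0.12 m); the arm keeps its last pose, push and grip.
It fails at once if one of the long tiles is shifted by more than 10 mm (distance of any of tile_long_a, tile_long_b from where it was at the start of the episode above 0.01 m).
It fails at once if a bystander (tape measure, sanding block, masking roll, pencil) is shifted by more than 30 mm (distance of any of tape_measure, sanding_block, masking_roll, carpenter_pencil from where it was at the start of the episode above 0.03 m).
It also fails if it takes over 51 s, if anything falls off the work surface, if the arm or the gripper's body presses on something with over 40 N, if the wrist force passes 120 N, or if a joint passes its speed limit or range.

### The arm

A 6-joint arm with a two-finger parallel gripper is mounted at the origin on a cart in front of the work surface, level with it; the furniture and walls round the work are solid. World frame = base frame: x ahead of the robot, y to its left, z up, the work surface at z = 0. Lengths are in m, angles in degrees, forces in N, time in s.
With the tool pointing down it reaches from about 0.275 to 1 m from the base axis. Payload 8.4 kg.
Tool frame: the origin (TCP) lies midway between the tips of the shut fingers; the grasp point (between the pads) lies env.grip_depth behind it (env.grip_depth is the distance from the TCP to the grasp point, in m); z points along the fingers, y is the line along which they close (so a half turn about z gives the same grasp; the last joint's range is limited). The gripper opens to 85 mm and grips with 20 to 120 N. Pads are 22 mm wide; open, the fingers measure 114 mm over their backs; the gripper's body (76 mm by 85 mm) begins 54 mm behind the grasp point. The pads swing forward as they close: fully open they stand 13 mm farther back than shut.
Start: joints at [71.138, 20.225, 93.587, -0, 66.188, -0.138], TCP at [0.201, 0.592, 0.231] pointing down, gripper open.
Joint ranges: [-150.9, 150.9], [-52.94, 120.26], [3.33, 152.33], [-74.26, 254.26], [0, 154.13], [-172.89, 172.89]. Speed limits (degrees/s): [127.2, 127.2, 159.86, 180, 180, 180].

### API

Orientations are given as [roll, pitch, yaw] about the fixed x, y, z axes, in that order (R = Rz(yaw) Ry(pitch) Rx(roll)).
In Python, from cell import env gives the robot as it stands.
- The arm moves only by the tool apply_moves, never from a script. Its argument "steps" is a list of rows, each an object with "travel": the shift along the tool's x, y, z in m, a list of three; "dr": the turn, a rotation vector about the tool's x, y, z in degrees, a list of three; "grip": the finger opening in m, from 0 to 0.0854. In form: [{"travel": [x, y, z], "dr": [ax, ay, az], "grip": grip}, ...]. A call has 1 to 8 rows; each row is the pose to reach, as a shift and turn from the pose commanded when the call began, along the tool's axes at that moment; what a row does not reach only later rows make up. A row lasts 1/10 s, in which the tool goes at most 50 mm and 8.59 degrees, less where a joint would pass 70% of its speed; a pose out of reach is approached as far as the arm can. A call with a gripper value outside its range is refused whole. The fingers move at their own pace and stop on an object; the grip force is fixed at half the most. Time passes only in rows, so rows that repeat a pose let the fingers close. It gives the time, the measured TCP pose, the force, the opening and the grip force at its end, in the units of the state.
- env.sense(): the state, without advancing time (a new reading comes with each control period).
- env.read_camera(name): name is "scene" or "top" or "wrist"; returns a dict with "frame" (420x560x3 uint8, red, green, blue), "range_z" (420x560 float32, m along the optical axis (not along the pixel's ray), 0 where there is no reading), "camera_matrix" (3x3 intrinsics, pixels), "R" (3x3) and "t" (3): a world point X has camera coordinates R X + t. Camera axes: x right, y down, z forward; pixel columns grow to the right and rows downward; lengths in m; the calibration is good to about 2 mm. The wrist camera is an equidistant fisheye: a pixel r from the principal point sees the ray r / f radians off the axis. A picture is of the moment at which its call begins.
- env.sign_off(): hands the job in; it is judged then, once.
The state is a dict: "time_s": time; "joint_positions": joint angles; "qvel": joint speeds; "effort": joint torques, N m; "eef_pos": TCP position; "tool_rot": TCP orientation; "contact_force": force on the tool from outside, world axes, zero at the start; "moment": the same for the moment, N m; "gripper_width": opening from 0.0 (shut) to 1.0 (fully open); "gripper_force": force on a finger pad.
Only numpy, scipy, OpenCV 4.12 (cv2) and the standard library are available. Lean on these libraries where they do the work, as an engineer would, in place of code of your own. Each camera call takes 0.05 s, during which the arm holds its last target. There are 200 camera calls.

## Working session

There is one attempt and no reset: what is moved stays moved. The work goes in short steps, Python scripts to look and compute and a tool call to move; the robot and the scene stay as the last step left them, time stands still between calls to the robot, and variables do not carry over. Pictures are saved under pics/ and viewed, at most 10 in all, crops included, and the job is handed in when it is done.

Besides the shell and the picture viewer there is one more tool, called after "Call:" as name(argument=value, ...), one argument or row to a line, values as JSON. apply_moves: Moves the arm, as the interface text tells. Its arguments: {"type":"object","properties":{"steps":{"type":"array"}},"required":["steps"]}

```bash
mkdir -p pics; cat > h.py <<'E'
import numpy as np, cv2, json
from cell import env
def shot(n):
    d=env.read_camera(n); np.savez(f'pics/{n}.npz',**{k:d[k] for k in d}); return d
def save(d,fn): cv2.imwrite(fn,d["frame"][:,:,::-1])
def cloud(d):
    z=d["range_z"]; K=d["camera_matrix"]; v,u=np.mgrid[:z.shape[0],:z.shape[1]]
    P=np.stack([(u-K[0,2])/K[0,0]*z,(v-K[1,2])/K[1,1]*z,z],-1)
    return (P-d["t"])@d["R"]
E
python3 - <<'E'
from h import *
print(env.sense(), env.grip_depth)
a=shot("top"); b=shot("scene"); save(a,'pics/top1.png'); save(b,'pics/scene1.png')
for d in(a,b): print(d["camera_matrix"],-d["R"].T@d["t"],d["R"])
E
```

```text
{'time_s': 0.0, 'joint_positions': array([ 7.11380040e+01,  2.02608230e+01,  9.36299665e+01,  1.82022205e-04,
        6.61875035e+01, -1.38401767e-01]), 'qvel': array([-0.0437404 ,  0.07337988,  0.06633887,  0.05950774,  0.01201255,
        0.01441485]), 'effort': array([-2.07309895e-03, -6.05248618e+01, -3.42054141e+01, -1.86331836e-04,
        9.48088156e-03,  3.31952833e-05]), 'eef_pos': array([0.20047966, 0.5914659 , 0.23057316]), 'tool_rot': array([-1.79921708e+02, -3.55547633e-04,  1.61276332e+02]), 'contact_force': array([-0.22933288, -0.16767073, -0.14006546]), 'moment': array([-0.00112216, -0.01278085,  0.06437076]), 'gripper_force': 0.0, 'gripper_width': 1.0000108558229743} 0.0187
[[471.93984992   0.         281.41343881]
 [  0.         471.93984992 213.40860104]
 [  0.           0.           1.        ]] [ 0.18256981 -0.0427244   1.56792075] [[ 0.21327808 -0.97698578  0.00335421]
 [-0.94077155 -0.20629616 -0.26905536]
 [ 0.26355522  0.05422807 -0.96311887]]
[[458.1831806    0.         275.89175535]
 [  0.         458.1831806  206.03856131]
 [  0.           0.           1.        ]] [-0.17098212 -0.91669766  0.9283015 ] [[ 0.78881434 -0.61459477  0.00672331]
 [-0.36098837 -0.47211585 -0.80423505]
 [ 0.49745284  0.63196511 -0.59427332]]
```

```bash
sleep 3; ls . pics
```

```text
.:
h.py
pics

pics:
scene.npz
scene1.png
top.npz
top1.png
```

View pics/top1.png

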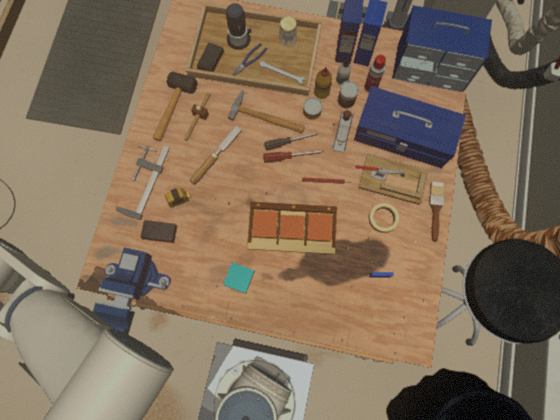

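View pics/scene1.png

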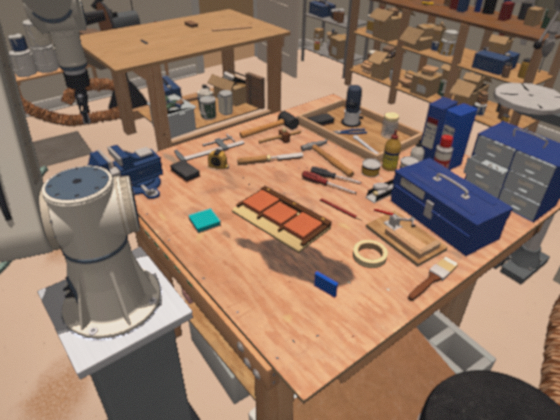

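The top view shows the jig at about (292,228) with three terracotta tiles, the middle one apparently set forward, the spacer at (381,274), the roll at (384,217) and a turquoise decoy at (239,278). In the scene view the spacer is at (326,284) and the jig at (283,217).

```bash
python3 - <<'E'
from h import *
for n,roi,sp in(("top",(195,260,240,345),(262,286,362,402)),("scene",(180,250,225,340),(265,302,305,350))):
    d=dict(np.load(f'pics/{n}.npz')); P=cloud(d); f=d["frame"].astype(int)
    hsv=cv2.cvtColor(d["frame"],cv2.COLOR_RGB2HSV).astype(int)
    def msk(m,r):
        o=np.zeros(m.shape,bool); o[r[0]:r[1],r[2]:r[3]]=m[r[0]:r[1],r[2]:r[3]]; return o
    b=msk((f[...,2]>f[...,0]+40)&(f[...,2]>f[...,1]+25),sp); Q=P[b]
    print(n,"spacer",b.sum(),np.percentile(Q,[2,50,98],axis=0).round(4).tolist())
    T=Q[Q[:,2]>np.percentile(Q[:,2],98)-.006]; print(" top",len(T),cv2.minAreaRect(T[:,:2].astype(np.float32)*1000), T.mean(0))
    t=msk((hsv[...,0]<11)&(hsv[...,1]>150)&(f[...,0]>130)&(P[...,2]>.024),roi)
    k,l,s,c=cv2.connectedComponentsWithStats(t.astype(np.uint8))
    for i in range(1,k):
        if s[i,4]>100:
            Q=P[l==i]; print(" tile",s[i].tolist(),Q[:,2].mean().round(4),cv2.minAreaRect(Q[:,:2].astype(np.float32)*1000))
    x=msk(P[...,2]>.008,roi); Q=P[x]; print(" jig",cv2.minAreaRect(Q[:,:2].astype(np.float32)*1000),np.percentile(Q[:,2],[50,99]))
    r=roi if n=="top" else (175,305,225,350)
    save({"frame":cv2.resize(d["frame"][r[0]:r[1],r[2]:r[3]],None,fx=6 if n=="top" else 4,fy=6 if n=="top" else 4,interpolation=cv2.INTER_CUBIC)},f'pics/{n}_crop.png')
E
```

```text
top spacer 64 [[0.4597, -0.3496, 0.0423], [0.4692, -0.3175, 0.0493], [0.4782, -0.2859, 0.0551]]
 top 33 ((342.9697265625, -183.0611114501953), (35.78175354003906, 424.7467346191406), 44.001373291015625) [ 0.461089   -0.30978305  0.097454  ]
 tile [254, 212, 22, 22, 117] 0.0337 ((561.1325073242188, 94.14681243896484), (68.50199127197266, 72.40825653076172), 20.41086769104004)
 jig ((432.49139404296875, -23.668899536132812), (498.63177490234375, 350.39044189453125), 10.267645835876465) [0.02993077 0.04212532]
scene spacer 310 [[0.458, -0.3524, -0.001], [0.4675, -0.3206, 0.0374], [0.5155, -0.2658, 0.0533]]
 top 95 ((167.59059143066406, -621.13134765625), (896.8973388671875, 59.48992919921875), 44.9150276184082) [ 0.45571072 -0.33271996  0.06887471]
 tile [243, 190, 36, 21, 413] 0.0365 ((192.39389038085938, -366.74053955078125), (1313.1688232421875, 116.48213195800781), 51.4768180847168)
 tile [263, 202, 34, 22, 386] 0.0368 ((200.53952026367188, -414.49847412109375), (1244.85205078125, 106.17411041259766), 48.63137435913086)
 tile [284, 212, 38, 25, 506] 0.0362 ((212.7641143798828, -458.8183898925781), (1189.4796142578125, 113.12351989746094), 44.60112762451172)
 jig ((239.67982482910156, -308.84088134765625), (1423.932861328125, 353.4791564941406), 42.01605987548828) [0.0300071  0.03985537]
```

```bash
python3 - <<'E'
import cv2
print(cv2.imread('pics/top_crop.png').shape)
E
```

```text
(390, 630, 3)
```

View pics/top_crop.png

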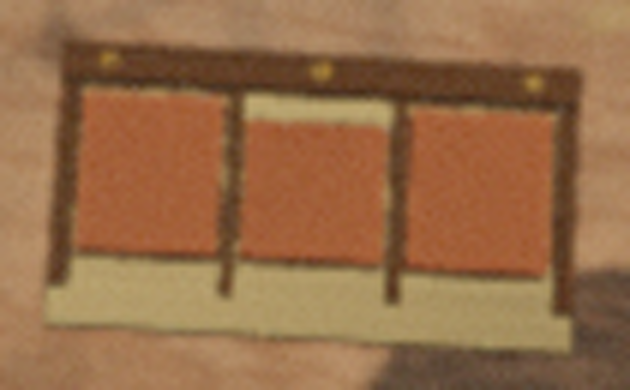

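The crop shows the wide, pale gap behind the middle tile (crop px 245–390, y 95–125), so the short tile is in the middle bay.

```bash
cat >> h.py <<'E'
from scipy.spatial.transform import Rotation as Rn
def rel(x,y,z,yaw):
    s=env.sense(); R0=Rn.from_euler('xyz',s["tool_rot"],degrees=True); R1=Rn.from_euler('xyz',[180,0,yaw],degrees=True)
    t=R0.inv().apply(np.array([x,y,z])-s["eef_pos"]); print("t",round(s["time_s"],2),"at",s["eef_pos"].round(4),s["tool_rot"].round(2),"F",s["contact_force"].round(1),"q6",s["joint_positions"][5].round(1))
    print("travel",t.round(4),"dr",(R0.inv()*R1).as_rotvec(degrees=True).round(2))
def onplane(d,uv,z,fish=False):
    K=d["camera_matrix"]; p=(np.atleast_2d(uv)-K[:2,2])/K[0,0]
    if fish:
        r=np.linalg.norm(p,axis=1,keepdims=True)+1e-12; ray=np.c_[p/r*np.sin(r),np.cos(r)]
    else: ray=np.c_[p,np.ones(len(p))]
    w=ray@d["R"]; c=-d["R"].T@d["t"]; return c+w*((z-c[2])/w[:,2])[:,None]
E
python3 - <<'E'
from h import *
d=dict(np.load('pics/top.npz'))
o=np.array([240,195])
A=onplane(d,np.array([[65,42],[580,70]])/6+o,.032); B=onplane(d,np.array([[45,322],[572,350]])/6+o,.012)
print("fence back L,R",A.round(4).tolist(),"base front",B.round(4).tolist())
v=A[0]-A[1]; print("len",np.hypot(*v[:2]),np.degrees(np.arctan2(-v[0],v[1])))
v=B[0]-B[1]; print("len",np.hypot(*v[:2]),np.degrees(np.arctan2(-v[0],v[1])), "ctr",(A.mean(0)*85+B.mean(0)*75)/160)
P=cloud(d); print("tallest between?", )
rel(.43,.12,.24,100)
E
```

```text
fence back L,R [[0.62, 0.1539, 0.032], [0.6663, -0.1344, 0.032]] base front [[0.4641, 0.1298, 0.012], [0.5115, -0.1609, 0.012]]
len 0.29199865064582503 9.12276337432743
len 0.29449024389619777 9.262388315871082 ctr [ 0.57030221 -0.00209398  0.022625  ]
tallest between?
t 0.1 at [0.2005 0.5915 0.2306] [-179.93   -0.    161.28] F [ 0.6 -0.5  0.5] q6 -0.1
travel [-0.3687 -0.3729 -0.0089] dr [-6.000e-02  4.000e-02  6.128e+01]
```

Call:
apply_moves(
  steps=[
    {"travel":[-0.369,-0.373,-0.04],"dr":[0,0,61.3],"grip":0.0854},
    {"travel":[-0.369,-0.373,-0.04],"dr":[0,0,61.3],"grip":0.0854},
    {"travel":[-0.369,-0.373,-0.04],"dr":[0,0,61.3],"grip":0.0854},
    {"travel":[-0.369,-0.373,-0.04],"dr":[0,0,61.3],"grip":0.0854},
    {"travel":[-0.369,-0.373,-0.04],"dr":[0,0,61.3],"grip":0.0854},
    {"travel":[-0.369,-0.373,-0.04],"dr":[0,0,61.3],"grip":0.0854},
    {"travel":[-0.369,-0.373,-0.04],"dr":[0,0,61.3],"grip":0.0854},
    {"travel":[-0.369,-0.373,-0.04],"dr":[0,0,61.3],"grip":0.0854},
  ],
)

```text
time_s: 0.9
eef_pos: [0.3755, 0.2314, 0.2618]
tool_rot: [180.0, 0.0, 99.7]
contact_force: [1.3, 0.6, 0.9]
gripper_width: 0.999
gripper_force: 0.0
```

```bash
python3 - <<'E'
from h import *
rel(.52,0,.28,100)
E
```

```text
t 0.9 at [0.3755 0.2314 0.2618] [179.99   0.    99.69] F [1.3 0.6 0.9] q6 21.8
travel [-0.2524  0.1034 -0.0182] dr [ 0.01  0.   -0.31]
```

Call:
apply_moves(
  steps=[
    {"travel":[-0.252,0.103,-0.018],"dr":[0,0,0],"grip":0.0854},
    {"travel":[-0.252,0.103,-0.018],"dr":[0,0,0],"grip":0.0854},
    {"travel":[-0.252,0.103,-0.018],"dr":[0,0,0],"grip":0.0854},
    {"travel":[-0.252,0.103,-0.018],"dr":[0,0,0],"grip":0.0854},
    {"travel":[-0.252,0.103,-0.018],"dr":[0,0,0],"grip":0.0854},
    {"travel":[-0.252,0.103,-0.018],"dr":[0,0,0],"grip":0.0854},
    {"travel":[-0.252,0.103,-0.018],"dr":[0,0,0],"grip":0.0854},
  ],
)

```text
time_s: 1.6
eef_pos: [0.5216, 0.0004, 0.2795]
tool_rot: [180.0, 0.0, 99.8]
contact_force: [-0.0, 0.1, 0.8]
gripper_width: 1.003
gripper_force: 0.0
```

```bash
python3 - <<'E'
from h import *
w=shot("wrist"); save(w,'pics/w1.png'); print(w["camera_matrix"],-w["R"].T@w["t"],w["R"].round(3))
rel(.44,-.318,.25,105)
E
```

```text
[[325.1922621    0.         277.1780105 ]
 [  0.         325.1922621  207.78963072]
 [  0.           0.           1.        ]] [0.50696558 0.08164311 0.42198554] [[ 0.985  0.17   0.   ]
 [ 0.161 -0.934  0.317]
 [ 0.054 -0.313 -0.948]]
t 1.65 at [0.5205 0.0019 0.2792] [-1.7995e+02 -2.0000e-02  9.9820e+01] F [0.8 0.8 0. ] q6 -9.8
travel [-0.3015 -0.1339  0.0293] dr [-0.05 -0.02 -5.18]
```

View pics/w1.png

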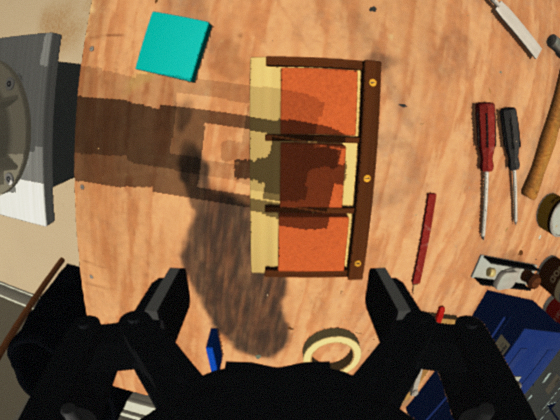

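The wrist view shows the jig (250–382, 57–280), with the middle tile's wide gap at (349,180), the spacer at (213,350) and the roll at (332,350).

```bash
cat >> h.py <<'E'
def wcloud(d):
    z=d["range_z"]; K=d["camera_matrix"]; v,u=np.mgrid[:z.shape[0],:z.shape[1]]
    a=(u-K[0,2])/K[0,0]; b=(v-K[1,2])/K[1,1]; r=np.hypot(a,b)+1e-9; s=np.tan(r)/r*z
    return (np.stack([a*s,b*s,z],-1)-d["t"])@d["R"]
E
python3 - <<'E'
from h import *
d=dict(np.load('pics/wrist.npz')); P=wcloud(d); f=d["frame"].astype(int)
print("bench z",np.median(P[300:330,330:350,2]),"z map", P[60:280:20,371,2].round(3), P[172,250:385:6,2].round(3))
L=np.array([-.0+.57,0]); a=np.radians(9.2); R=np.array([[np.cos(a),-np.sin(a)],[np.sin(a),np.cos(a)]])
J=(P[...,:2]-L)@R
for n in range(3):
    # fence top pixels
    m=(f.sum(-1)<230)&(abs(J[...,1])<.142)&(abs(J[...,0]-.064)<.03)&(P[...,2]>.025)&(P[...,2]<.04)
    Q=P[m]; print(m.sum(),Q.mean(0),cv2.minAreaRect(Q[:,:2].astype(np.float32)*1000)); break
for y in(-.093,-.0,.093):
  for dy in(-.025,.025):
    m=(abs(J[...,1]-y-dy)<.006)&(J[...,0]>-.06)&(J[...,0]<.09); X=J[...,0][m]; Z=P[...,2][m]
    bins=np.arange(-.06,.09,.003); i=np.digitize(X,bins); print(y+dy," ".join(f"{1000*np.median(Z[i==k]):.0f}" if (i==k).any() else "--" for k in range(1,len(bins))))
K=[[381,62],[361,278]];A=onplane(d,K,.032,True);B=onplane(d,[[251,58],[251,272]],.012,True)
print(A,B)
for X in(A,B): v=X[0]-X[1]; print(np.hypot(*v[:2]),np.degrees(np.arctan2(-v[0],v[1])))
print((A.mean(0)*85+B.mean(0)*75)/160)
# spacer
b=(f[...,2]>f[...,0]+40)&(f[...,2]>f[...,1]+25); b[:320]=0;b[:,:195]=0;b[:,235:]=0; Q=P[b];print("spacer",b.sum(),np.median(Q,0))
c=cv2.resize(d["frame"][45:290,230:400],None,fx=3.3,fy=2.4,interpolation=cv2.INTER_CUBIC)
E
```

```text
bench z -0.0001772077238119925 z map [ 0.03   0.032  0.031  0.031  0.033  0.031  0.033  0.032 -0.001 -0.
 -0.001] [ 0.012  0.011  0.012  0.011  0.012  0.02   0.034  0.035  0.033  0.034
  0.034  0.035  0.034  0.033  0.034  0.034  0.012  0.011  0.027  0.031
  0.032  0.001 -0.   ]
3447 [0.6302493  0.02035293 0.03153157] ((623.6182861328125, 8.70208740234375), (40.71228790283203, 283.9019470214844), 8.808018684387207)
-0.118 12 12 12 12 32 34 34 34 34 34 34 34 34 34 34 34 34 34 34 34 34 34 34 34 34 34 34 34 34 34 34 34 34 34 33 33 11 19 32 32 32 32 32 32 32 -- -- -- 0
-0.068 12 12 12 11 12 34 34 34 33 34 34 34 34 34 34 34 34 34 34 34 34 34 33 34 34 34 34 34 34 34 34 34 34 34 34 -- 12 20 32 32 32 32 32 32 32 -- -- -- -0
-0.025 12 12 12 12 12 33 34 34 34 34 34 34 34 34 34 33 34 33 34 34 34 34 34 34 34 34 34 34 34 34 34 33 -- 12 12 12 12 20 32 32 32 32 32 32 32 30 -- -- -0
0.025 367 365 365 365 365 365 366 367 371 373 372 369 367 366 362 359 357 345 327 329 338 343 380 374 366 367 366 357 345 34 34 33 -- 12 12 12 12 18 32 32 32 32 32 32 32 31 -- -- -0
0.068 12 12 12 12 12 34 34 34 34 34 34 34 34 34 34 34 34 34 34 34 34 34 34 34 34 34 34 34 34 34 34 34 34 34 34 33 -- 13 31 32 32 32 32 32 32 31 -- -- 0
0.118 12 12 12 12 12 34 34 34 34 34 34 34 34 34 34 34 34 34 34 34 34 34 34 34 34 34 34 34 34 34 34 34 34 34 34 33 12 14 30 32 32 33 32 32 32 31 -- -- 0
[[ 0.62126809  0.15730877  0.032     ]
 [ 0.66452528 -0.1304859   0.032     ]] [[ 0.46559054  0.13251239  0.012     ]
 [ 0.50968142 -0.15660067  0.012     ]]
0.29102741578540997 8.547897124911294
0.2924557504741602 8.671022702439098
[0.57011823 0.00147914 0.022625  ]
spacer 321 [ 0.46772591 -0.29812235  0.04769783]
```

Call:
apply_moves(
  steps=[
    {"travel":[-0.3,-0.134,0.0],"dr":[0,0,-5.2],"grip":0.0854},
    {"travel":[-0.3,-0.134,0.0],"dr":[0,0,-5.2],"grip":0.0854},
    {"travel":[-0.3,-0.134,0.0],"dr":[0,0,-5.2],"grip":0.0854},
    {"travel":[-0.3,-0.134,0.0],"dr":[0,0,-5.2],"grip":0.0854},
    {"travel":[-0.3,-0.134,0.0],"dr":[0,0,-5.2],"grip":0.0854},
    {"travel":[-0.3,-0.134,0.0],"dr":[0,0,-5.2],"grip":0.0854},
    {"travel":[-0.3,-0.134,0.0],"dr":[0,0,-5.2],"grip":0.0854},
    {"travel":[-0.3,-0.134,0.0],"dr":[0,0,-5.2],"grip":0.0854},
  ],
)

```text
time_s: 2.45
eef_pos: [0.4394, -0.3173, 0.2794]
tool_rot: [-180.0, 0.0, 105.0]
contact_force: [1.1, 0.0, 0.3]
gripper_width: 1.002
gripper_force: 0.0
```

```bash
python3 - <<'E'
from h import *
# precise jig pose from w1 depth
d=dict(np.load('pics/wrist.npz')); P=wcloud(d)
from scipy.optimize import minimize
Q=P[(P[...,0]>.4)&(P[...,0]<.72)&(abs(P[...,1])<.22)&(P[...,2]<.06)&(P[...,2]>-.01)]
np.save('pics/jigpts.npy',Q)
def J(p,Q): c,s=np.cos(p[2]),np.sin(p[2]); q=Q[:,:2]-p[:2]; return np.c_[c*q[:,0]+s*q[:,1],-s*q[:,0]+c*q[:,1]]
sg=lambda x:1/(1+np.exp(-np.clip(x/.0006,-50,50)))
F=Q[(Q[:,2]>.0295)&(Q[:,2]<.0325)]
def cost(p):
    q=J(p,Q); a,b=q.T; z=Q[:,2]
    top=((z>.0295)&(z<.0329))*1.; inside=sg(a-.053)*sg(.075-a)*sg(.148-abs(b))
    use=(a>.045)&(a<.09)&(abs(b)<.16)
    base=sg(a+.085)*sg(.148-abs(b)); ub=(a<-.07)&(abs(b)<.16)
    return ((top-inside)**2*use).sum()+((((z>.008)*1.)-base)**2*ub).sum()
best=min((minimize(cost,[.57+dx,.0+dy,np.radians(8.9)],method='Nelder-Mead',options=dict(initial_simplex=np.array([.57+dx,dy,.155])+np.array([[0,0,0],[.004,0,0],[0,.004,0],[0,0,.015]]))) for dx in(-.003,0,.003) for dy in(-.002,.002)),key=lambda r:r.fun)
p=best.x; print("jig",p[:2],np.degrees(p[2]),best.fun); np.save('pics/jig.npy',p)
q=J(p,Q); m=(abs(Q[:,2]-.034)<.0013)&(abs(q[:,1])<.0415); T=q[m]; print("short tile",np.percentile(T,[.5,99.5],axis=0).round(4).tolist())
e=[(y,np.percentile(T[abs(T[:,1]-y)<.005][:,0],99)) for y in np.arange(-.034,.036,.008) if (abs(T[:,1]-y)<.005).any()]; print(np.round(e,4).tolist())
w=shot("wrist"); save(w,'pics/w2.png'); P=wcloud(w)
m=(P[...,2]>.04)&(P[...,2]<.06)&(abs(P[...,0]-.465)<.06)&(abs(P[...,1]+.318)<.06)
S=P[m]; print("spacer top",m.sum(),np.median(S,0),cv2.minAreaRect(S[:,:2].astype(np.float32)*1000), np.percentile(S,[1,99],axis=0))
E
```

```text
jig [0.57090938 0.00153175] 8.924583476981406 638.6654924256263
short tile [[-0.0452, -0.0382], [0.0698, 0.0399]]
[[-0.034, 0.0681], [-0.026, 0.0622], [-0.018, 0.066], [-0.01, 0.0678], [-0.002, 0.0664], [0.006, 0.0657], [0.014, 0.0654], [0.022, 0.0644], [0.03, 0.0653]]
spacer top 596 [ 0.46853041 -0.31662992  0.04956724] ((469.29571533203125, -317.46832275390625), (12.550650596618652, 69.9193344116211), 12.859613418579102) [[ 0.45670729 -0.35028584  0.0413493 ]
 [ 0.48044903 -0.28344211  0.05145637]]
```

View pics/w2.png

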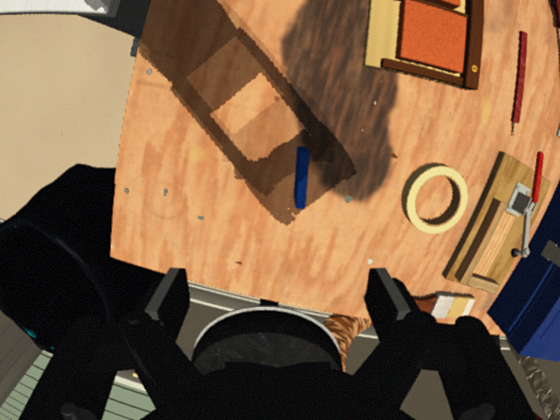

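The spacer's top is at (302,178). Depth gives its centre as (0.4693,-0.3175), yaw 12.9° and top 0.050.

```bash
python3 - <<'E'
from h import *
rel(.4693,-.3175,.028,102.9)
E
```

```text
t 2.5 at [ 0.4398 -0.3156  0.2793] [-1.7998e+02 -6.0000e-02  1.0507e+02] F [-0.4  1.2 -0.3] q6 -50.9
travel [-0.0098  0.028   0.2513] dr [-0.02 -0.06  2.17]
```

Call:
apply_moves(
  steps=[
    {"travel":[-0.0095,0.0285,0.05],"dr":[0,0,2.1],"grip":0.05},
    {"travel":[-0.0095,0.0285,0.1],"dr":[0,0,2.1],"grip":0.05},
    {"travel":[-0.0095,0.0285,0.14],"dr":[0,0,2.1],"grip":0.05},
    {"travel":[-0.0095,0.0285,0.17],"dr":[0,0,2.1],"grip":0.05},
    {"travel":[-0.0095,0.0285,0.17],"dr":[0,0,2.1],"grip":0.05},
  ],
)

```text
time_s: 3.0
eef_pos: [0.4681, -0.3133, 0.1057]
tool_rot: [-179.7, -0.4, 103.2]
contact_force: [0.1, -0.6, 0.3]
gripper_width: 0.585
gripper_force: 0.0
```

```bash
cat >> h.py <<'E'
def avg(n=6,cam="top"):
    p=[]
    for i in range(n):
        env.read_camera(cam); p.append(env.sense()["eef_pos"])
    p=np.array(p); print("avg",p.mean(0).round(4),"sd",p.std(0).round(4)); return p.mean(0)
E
python3 - <<'E'
from h import *
avg(); rel(.4693,-.3175,.028,102.9)
w=env.read_camera("wrist"); P=wcloud(w)
m=(P[...,2]>.045)&(P[...,2]<.053)&(abs(P[...,0]-.469)<.02)&(abs(P[...,1]+.318)<.045)
S=P[m]; print(m.sum(),cv2.minAreaRect(S[:,:2].astype(np.float32)*1000), np.median(S,0))
E
```

```text
avg [ 0.4712 -0.3167  0.1109] sd [0.0008 0.0011 0.0013]
t 3.3 at [ 0.4717 -0.3178  0.1119] [1.7986e+02 1.4000e-01 1.0310e+02] F [0.1 0.2 0.6] q6 -47.2
travel [ 0.001  -0.0024  0.0839] dr [0.14 0.14 0.2 ]
1687 ((469.2587890625, -317.05841064453125), (12.014730453491211, 69.71929168701172), 11.925338745117188) [ 0.46874271 -0.3142991   0.0497384 ]
```

Call:
apply_moves(
  steps=[
    {"travel":[0,-0.002,0.03],"dr":[0,0,0.7],"grip":0.05},
    {"travel":[0,-0.002,0.06],"dr":[0,0,0.7],"grip":0.05},
    {"travel":[0,-0.002,0.083],"dr":[0,0,0.7],"grip":0.05},
    {"travel":[0,-0.002,0.083],"dr":[0,0,0.7],"grip":0.0},
    {"travel":[0,-0.002,0.083],"dr":[0,0,0.7],"grip":0.0},
    {"travel":[0,-0.002,0.083],"dr":[0,0,0.7],"grip":0.0},
    {"travel":[0,-0.002,0.083],"dr":[0,0,0.7],"grip":0.0},
    {"travel":[0,-0.002,0.083],"dr":[0,0,0.7],"grip":0.0},
  ],
)

```text
time_s: 4.15
eef_pos: [0.4694, -0.3185, 0.0283]
tool_rot: [179.9, 0.1, 102.4]
contact_force: [-0.6, 0.2, 7.3]
gripper_width: 0.128
gripper_force: 60.5
```

Call:
apply_moves(
  steps=[
    {"travel":[0,0,0],"dr":[0,0,0],"grip":0.0},
    {"travel":[0,0,0],"dr":[0,0,0],"grip":0.0},
    {"travel":[0,0,0],"dr":[0,0,0],"grip":0.0},
  ],
)

```text
time_s: 4.45
eef_pos: [0.4694, -0.3185, 0.0283]
tool_rot: [179.9, 0.1, 102.4]
contact_force: [-0.9, -0.8, 7.9]
gripper_width: 0.126
gripper_force: 60.5
```

```bash
python3 - <<'E'
from h import *
avg(); s=env.sense(); print(s["gripper_width"]*.0854,s["gripper_force"],s["contact_force"],s["tool_rot"])
E
```

```text
avg [ 0.4694 -0.3185  0.0283] sd [0. 0. 0.]
0.010911841418518815 60.47882437705994 [-1.03887895 -0.00961072  7.36642792] [1.79896249e+02 1.14246088e-01 1.02374933e+02]
```

Call:
apply_moves(
  steps=[
    {"travel":[0,0,-0.02],"dr":[0,0,0],"grip":0.0},
    {"travel":[0,0,-0.06],"dr":[0,0,0],"grip":0.0},
    {"travel":[0,0,-0.1],"dr":[0,0,0],"grip":0.0},
    {"travel":[0,0,-0.13],"dr":[0,0,0],"grip":0.0},
    {"travel":[0,0,-0.13],"dr":[0,0,0],"grip":0.0},
  ],
)

```text
time_s: 5.25
eef_pos: [0.4709, -0.3195, 0.1619]
tool_rot: [179.7, 0.4, 102.4]
contact_force: [-0.5, 0.4, -0.5]
gripper_width: 0.125
gripper_force: 59.4
```

```bash
python3 - <<'E'
from h import *
rel(.6145,.0068,.16,98.9); print(env.sense()["gripper_width"]*.0854)
E
```

```text
t 5.25 at [ 0.4709 -0.3195  0.1619] [179.67   0.35 102.37] F [-0.5  0.4 -0.5] q6 -46.7
travel [0.2879 0.2102 0.0013] dr [0.34 0.34 3.48]
0.010689179590365291
```

Call:
apply_moves(
  steps=[
    {"travel":[0.03,0.022,0],"dr":[0,0,0.5],"grip":0.0},
    {"travel":[0.07,0.0515,0],"dr":[0,0,1],"grip":0.0},
    {"travel":[0.11,0.081,0],"dr":[0,0,1.5],"grip":0.0},
    {"travel":[0.15,0.11,0],"dr":[0,0,2],"grip":0.0},
    {"travel":[0.19,0.14,0],"dr":[0,0,2.5],"grip":0.0},
    {"travel":[0.23,0.17,0],"dr":[0,0,3],"grip":0.0},
    {"travel":[0.265,0.195,0],"dr":[0,0,3.5],"grip":0.0},
    {"travel":[0.2865,0.2115,0],"dr":[0,0,3.5],"grip":0.0},
  ],
)

```text
time_s: 6.05
eef_pos: [0.6142, 0.0104, 0.1563]
tool_rot: [180.0, -0.0, 99.0]
contact_force: [0.5, -0.3, 0.4]
gripper_width: 0.124
gripper_force: 59.4
```

```bash
python3 - <<'E'
from h import *
avg(8,"scene"); w=shot("wrist"); save(w,'pics/w3.png'); P=wcloud(w)
p=np.load('pics/jig.npy')
def J(Q): c,s=np.cos(p[2]),np.sin(p[2]); q=Q[...,:2]-p[:2]; return np.stack([c*q[...,0]+s*q[...,1],-s*q[...,0]+c*q[...,1]],-1)
q=J(P); Z=P[...,2]
bins=np.arange(-.06,.09,.003)
for y in(-.12,-.035,-.02,0,.02,.035,.06,.12):
    m=(abs(q[...,1]-y)<.004)&(q[...,0]>-.06)&(q[...,0]<.09)&(Z<.2); i=np.digitize(q[...,0][m],bins); z=Z[m]
    print(y," ".join(f"{1000*np.median(z[i==k]):.0f}" if (i==k).any() else "-" for k in range(1,len(bins))))
# spacer held
f=w["frame"].astype(int); b=(f[...,2]>f[...,0]+40)&(f[...,2]>f[...,1]+25)&(Z>.08)&(Z<.2)&(abs(q[...,0]-.044)<.05)&(abs(q[...,1])<.08)
S=P[b]; print("spacer",b.sum(),np.percentile(S,[1,50,99],axis=0).round(4).tolist(),np.percentile(q[b],[1,50,99],axis=0).round(4).tolist())
rel(.6145,.0068,.16,98.9)
E
```

```text
avg [0.6136 0.0082 0.1563] sd [0.001  0.0022 0.0002]
-0.12 12 12 - - - - - - - 34 34 33 - - - - - - - - - - - - - - - - - - - - - - - - - - - - - - - - - - - - -
-0.035 12 12 12 - 33 34 34 34 34 34 34 34 34 34 34 34 34 34 34 34 34 34 34 34 34 34 34 34 34 33 - 177 178 178 178 178 - - 32 32 32 32 32 32 31 - -0 -0 -0
-0.02 12 11 12 - 33 34 34 34 34 34 34 34 34 34 34 34 34 34 34 34 34 34 34 34 34 34 34 34 34 34 - 177 178 178 178 178 - - 32 32 32 32 32 32 32 - 0 -0 0
0 12 12 13 - 33 34 34 34 34 34 34 34 34 34 34 34 34 34 34 34 34 34 34 34 34 34 34 34 34 34 34 194 178 178 178 179 194 30 32 32 32 32 32 32 31 -0 -0 -0 -1
0.02 12 12 12 - 33 34 34 34 34 34 34 34 34 34 34 34 34 34 34 34 34 34 34 34 34 34 34 34 34 34 34 31 178 178 178 178 12 24 32 32 32 32 32 32 31 - 0 0 0
0.035 12 12 12 12 33 34 34 34 34 34 34 34 34 34 34 34 34 34 34 34 34 34 34 34 34 34 34 34 34 34 34 22 160 161 161 159 12 20 32 32 32 32 32 32 31 0 -0 -0 -0
0.06 12 12 12 - 33 34 34 34 34 34 34 34 34 34 34 34 34 34 34 34 34 34 34 34 34 34 34 34 34 34 34 34 34 34 34 12 12 30 32 32 32 32 32 32 31 - -0 -0 0
0.12 12 12 - - 34 34 34 34 34 34 34 34 34 34 34 34 34 34 34 34 34 34 34 34 34 34 34 34 34 34 34 34 34 34 34 12 12 21 32 32 32 33 32 32 32 0 -0 -0 0
spacer 3848 [[0.6023, -0.0245, 0.1363], [0.6106, 0.0213, 0.1779], [0.6208, 0.042, 0.1793]] [[0.0363, -0.0328], [0.0417, 0.0135], [0.0471, 0.034]]
t 6.5 at [0.6132 0.0062 0.1567] [-179.98    0.     98.8 ] F [ 0.1 -0.3 -0. ] q6 -8.3
travel [ 0.0004  0.0014 -0.0033] dr [-0.02  0.   -0.1 ]
```

View pics/w3.png

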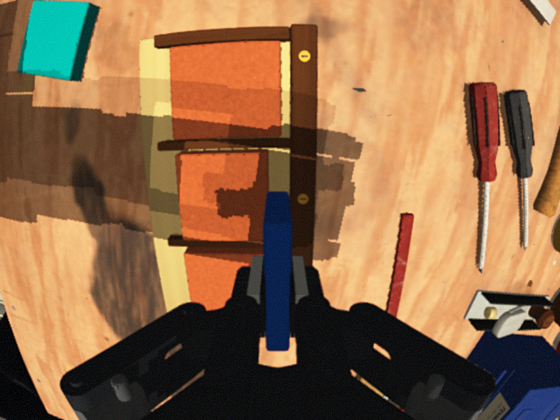

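The held spacer (265–292, 192–350) hangs over the middle bay, lined up with the gap between the tile (back edge at 268) and the fence (from 290).

```bash
cat > edges.py <<'E'
from h import *
p=np.load('pics/jig.npy')
def J(Q): c,s=np.cos(p[2]),np.sin(p[2]); q=Q[...,:2]-p[:2]; return np.stack([c*q[...,0]+s*q[...,1],-s*q[...,0]+c*q[...,1]],-1)
def edge(q,m,fn,ys):
    e=[]
    for y in ys:
        X=q[m&(abs(q[...,1]-y)<.003)][:,0]
        if len(X)>5: e.append((y,np.percentile(X,3 if fn=='min' else 97)))
    if len(e)<3: return None
    e=np.array(e); k=np.polyfit(*e.T,1); return round(k[1]*1000,2),round(np.degrees(-k[0]),2),len(e)
def run(w,zs):
    P=wcloud(w); q=J(P); Z=P[...,2]; ys=np.arange(-.036,.037,.004)
    tile=(abs(Z-.034)<.0015)&(q[...,0]<.045)&(q[...,0]>-.06); fen=(abs(Z-.032)<.0015)&(q[...,0]>.047)&(q[...,0]<.08); sp=(abs(Z-zs)<.003)&(q[...,0]>.0)&(q[...,0]<.08)
    print("tile front",edge(q,tile,'min',ys),"back",edge(q,tile,'max',ys)); print("fence front",edge(q,fen,'min',np.arange(-.14,.141,.01)),"back",edge(q,fen,'max',np.arange(-.14,.141,.01)))
    print("spacer",edge(q,sp,'min',ys),edge(q,sp,'max',ys),"y",np.percentile(q[sp][:,1],[1,99]).round(4) if sp.any() else None, "z",np.median(Z[sp]) if sp.any() else None)
E
python3 - <<'E'
from edges import *
run(dict(np.load('pics/wrist.npz')),.178)
print("again"); w=shot("wrist"); run(w,.178); avg(4,"scene"); rel(.6145,.0068,.16,98.9)
E
```

```text
tile front (np.float64(-42.72), np.float64(0.21), 19) back (np.float64(29.38), np.float64(-5.04), 19)
fence front (np.float64(55.27), np.float64(1.42), 21) back (np.float64(73.2), np.float64(0.0), 21)
spacer (np.float64(34.67), np.float64(0.85), 19) (np.float64(48.76), np.float64(-1.53), 19) y [-0.0338  0.0335] z 0.17800980743658956
again
tile front (np.float64(-42.71), np.float64(0.42), 19) back (np.float64(29.48), np.float64(-4.96), 19)
fence front (np.float64(55.37), np.float64(1.46), 21) back (np.float64(73.18), np.float64(-0.07), 21)
spacer (np.float64(34.82), np.float64(0.77), 19) (np.float64(48.85), np.float64(-1.49), 19) y [-0.0337  0.0336] z 0.17810104761516476
avg [0.6135 0.0067 0.1568] sd [0.0001 0.0002 0.    ]
t 6.75 at [0.6135 0.0069 0.1568] [180.     0.    98.84] F [ 0.2 -0.3 -0.3] q6 -8.3
travel [-0.0003  0.001  -0.0032] dr [ 0.    0.   -0.06]
```

Call:
apply_moves(
  steps=[
    {"travel":[0,0.0018,0.015],"dr":[0,0,0],"grip":0.0},
    {"travel":[0,0.0018,0.04],"dr":[0,0,0],"grip":0.0},
    {"travel":[0,0.0018,0.065],"dr":[0,0,0],"grip":0.0},
    {"travel":[0,0.0018,0.08],"dr":[0,0,0],"grip":0.0},
    {"travel":[0,0.0018,0.088],"dr":[0,0,0],"grip":0.0},
    {"travel":[0,0.0018,0.088],"dr":[0,0,0],"grip":0.0},
    {"travel":[0,0.0018,0.088],"dr":[0,0,0],"grip":0.0},
  ],
)

```text
time_s: 7.45
eef_pos: [0.6159, 0.0076, 0.0692]
tool_rot: [180.0, 0.0, 98.9]
contact_force: [0.6, 0.6, -0.5]
gripper_width: 0.121
gripper_force: 59.4
```

```bash
python3 - <<'E'
from edges import *
avg(4,"scene"); w=shot("wrist"); run(w,.09); rel(.6153,.0071,.04,98.9)
P=wcloud(w); q=J(P); Z=P[...,2]
m=(abs(q[...,1]-.028)<.012)&(q[...,0]>-.06)&(q[...,0]<.09)&(Z<.2); bins=np.arange(.025,.066,.001);i=np.digitize(q[...,0][m],bins); z=Z[m]
print(" ".join(f"{1000*b:.0f}:{1000*np.median(z[i==k+1]):.0f}" if (i==k+1).any() else "-" for k,b in enumerate(bins)))
save({"frame":cv2.resize(w["frame"][120:320,180:400],None,fx=3,fy=3,interpolation=cv2.INTER_CUBIC)},'pics/w4.png')
E
```

```text
avg [0.6161 0.0076 0.0697] sd [0.0001 0.     0.0001]
tile front (np.float64(-42.68), np.float64(-0.57), 19) back (np.float64(26.68), np.float64(-15.36), 19)
fence front (np.float64(55.67), np.float64(1.2), 21) back (np.float64(69.27), np.float64(-3.17), 21)
spacer (np.float64(37.83), np.float64(0.93), 19) (np.float64(51.88), np.float64(-1.42), 19) y [-0.0326  0.0346] z 0.09108028974570802
t 7.7 at [0.6159 0.0076 0.0695] [1.7992e+02 1.0000e-02 9.8880e+01] F [-0.8  0.7 -0.2] q6 -8.3
travel [-0.0004 -0.0007  0.0295] dr [ 0.08  0.01 -0.02]
25:148 26:152 27:152 28:152 29:152 30:152 31:152 32:152 33:148 34:152 35:153 36:153 37:153 38:12 39:89 40:89 41:90 42:86 43:90 44:84 45:90 46:90 47:90 48:90 49:84 50:89 51:149 52:152 53:153 54:152 55:152 56:152 57:152 58:152 59:152 60:153 61:152 62:153 63:152 64:32 65:31
```

View pics/w4.png

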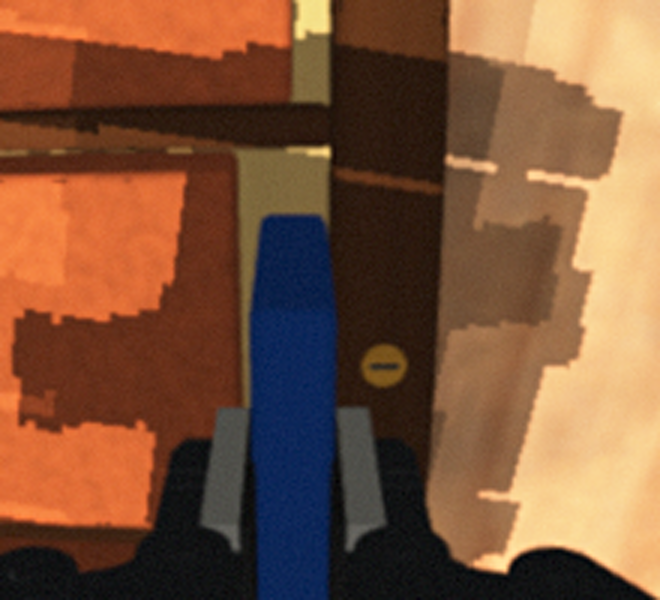

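The spacer's lower end (258–327) is above the gap (240–330), about 1.3 mm too near the fence, so I shift it by -1.2 mm and lower it.

Call:
apply_moves(
  steps=[
    {"travel":[0,-0.0012,0],"dr":[0,0,0],"grip":0.0},
    {"travel":[0,-0.0012,0.003],"dr":[0,0,0],"grip":0.0},
    {"travel":[0,-0.0012,0.008],"dr":[0,0,0],"grip":0.0},
    {"travel":[0,-0.0012,0.014],"dr":[0,0,0],"grip":0.0},
    {"travel":[0,-0.0012,0.02],"dr":[0,0,0],"grip":0.0},
    {"travel":[0,-0.0012,0.025],"dr":[0,0,0],"grip":0.0},
    {"travel":[0,-0.0012,0.028],"dr":[0,0,0],"grip":0.0},
    {"travel":[0,-0.0012,0.028],"dr":[0,0,0],"grip":0.0},
  ],
)

```text
time_s: 8.5
eef_pos: [0.6142, 0.0075, 0.0405]
tool_rot: [-180.0, -0.0, 98.9]
contact_force: [0.5, -0.2, -0.3]
gripper_width: 0.124
gripper_force: 59.4
```

```bash
python3 - <<'E'
from edges import *
avg(4,"scene"); w=shot("wrist"); run(w,.062); rel(.6153,.0071,.04,98.9)
E
```

```text
avg [0.6142 0.0074 0.0406] sd [0. 0. 0.]
tile front (np.float64(-42.82), np.float64(-1.43), 19) back (np.float64(19.69), np.float64(-35.38), 19)
fence front (np.float64(56.24), np.float64(1.61), 18) back (np.float64(68.41), np.float64(-3.81), 18)
spacer (np.float64(35.96), np.float64(0.92), 19) (np.float64(50.06), np.float64(-1.55), 19) y [-0.0326  0.0345] z 0.06204047054845255
t 8.75 at [0.6142 0.0074 0.0406] [180.     0.    98.87] F [-0.5 -0.4 -0.2] q6 -8.3
travel [-0.0005  0.001   0.0006] dr [ 0.    0.   -0.03]
```

Call:
apply_moves(
  steps=[
    {"travel":[0,0,0],"dr":[0,0,0],"grip":0.02},
    {"travel":[0,0,0],"dr":[0,0,0],"grip":0.035},
    {"travel":[0,0,0],"dr":[0,0,0],"grip":0.04},
    {"travel":[0,0,0],"dr":[0,0,0],"grip":0.04},
    {"travel":[0,0,0],"dr":[0,0,0],"grip":0.04},
  ],
)

```text
time_s: 9.25
eef_pos: [0.6142, 0.0074, 0.0407]
tool_rot: [180.0, 0.0, 98.9]
contact_force: [0.3, -0.5, -0.9]
gripper_width: 0.467
gripper_force: 0.0
```

Call:
apply_moves(
  steps=[
    {"travel":[0,0,-0.01],"dr":[0,0,0],"grip":0.04},
    {"travel":[0,0,-0.03],"dr":[0,0,0],"grip":0.04},
    {"travel":[0,0,-0.06],"dr":[0,0,0],"grip":0.04},
    {"travel":[0,0,-0.1],"dr":[0,0,0],"grip":0.04},
    {"travel":[0,0,-0.12],"dr":[0,0,0],"grip":0.04},
    {"travel":[0,0,-0.12],"dr":[0,0,0],"grip":0.04},
  ],
)

```text
time_s: 9.85
eef_pos: [0.6165, 0.0075, 0.165]
tool_rot: [179.6, 0.1, 98.9]
contact_force: [0.5, -0.2, 0.7]
gripper_width: 0.468
gripper_force: 0.0
```

```bash
python3 - <<'E'
from edges import *
avg(4,"scene"); w=shot("wrist"); run(w,.062); print(env.sense()["gripper_width"]*.0854)
P=wcloud(w); q=J(P); Z=P[...,2]; bins=np.arange(-.05,.078,.002)
for y in (-.025,0,.025):
    m=(abs(q[...,1]-y)<.006)&(Z<.1);i=np.digitize(q[...,0][m],bins); z=Z[m]
    print(y," ".join(f"{1000*b:.0f}:{1000*np.median(z[i==k+1]):.0f}" if (i==k+1).any() else "-" for k,b in enumerate(bins)))
# pushing pose: jig (-0.085, 0)
c,s=np.cos(p[2]),np.sin(p[2]); t=p[:2]+np.array([-.075*c,-.075*s]); print("pre-push world",t)
rel(t[0],t[1],.12,8.9)
E
```

```text
avg [0.6141 0.0074 0.161 ] sd [0.0007 0.     0.0012]
tile front (np.float64(-42.67), np.float64(0.66), 19) back (np.float64(31.49), np.float64(-0.46), 19)
fence front (np.float64(53.4), np.float64(-0.04), 29) back (np.float64(73.33), np.float64(-0.04), 29)
spacer (np.float64(37.77), np.float64(0.11), 19) (np.float64(48.79), np.float64(0.32), 19) y [-0.0335  0.0341] z 0.06171762461589205
0.039925006692520595
-0.025 - - -46:33 -44:34 -42:34 -40:34 -38:34 -36:34 -34:34 -32:34 -30:34 -28:34 -26:34 -24:34 -22:34 -20:34 -18:34 -16:34 -14:34 -12:34 -10:34 -8:34 -6:34 -4:34 -2:34 0:34 2:34 4:34 6:34 8:34 10:34 12:34 14:34 16:34 18:34 20:34 22:34 24:34 26:34 28:34 30:34 32:33 34:12 36:61 38:62 40:62 42:62 44:62 46:62 48:61 50:12 52:23 54:32 56:32 58:32 60:32 62:32 64:32 66:32 68:32 70:32 72:32 74:31 76:-0
0 - - -46:33 -44:34 -42:34 -40:34 -38:34 -36:34 -34:34 -32:34 -30:34 -28:34 -26:34 -24:34 -22:34 -20:34 -18:34 -16:34 -14:34 -12:34 -10:34 -8:34 -6:34 -4:34 -2:34 0:34 2:34 4:33 6:34 8:34 10:34 12:34 14:34 16:34 18:34 20:34 22:34 24:34 26:34 28:34 30:34 32:33 34:12 36:60 38:62 40:62 42:62 44:62 46:62 48:61 50:12 52:31 54:32 56:32 58:32 60:32 62:33 64:32 66:33 68:32 70:32 72:32 74:31 76:0
0.025 - - -46:34 -44:34 -42:34 -40:34 -38:34 -36:34 -34:34 -32:34 -30:34 -28:34 -26:34 -24:34 -22:34 -20:34 -18:34 -16:34 -14:34 -12:34 -10:34 -8:35 -6:34 -4:34 -2:34 0:34 2:34 4:34 6:34 8:34 10:34 12:34 14:34 16:34 18:34 20:34 22:34 24:34 26:34 28:34 30:34 32:33 34:12 36:59 38:62 40:62 42:62 44:62 46:62 48:61 50:12 52:30 54:32 56:32 58:32 60:32 62:32 64:32 66:32 68:32 70:32 72:31 - 76:0
pre-push world [ 0.49681738 -0.01010332]
t 10.1 at [0.6132 0.0074 0.1594] [-1.7987e+02 -2.0000e-02  9.8880e+01] F [ 0.2 -0.1  0.5] q6 -8.3
travel [ 0.0006 -0.1177  0.0397] dr [-0.12  0.09 89.98]
```

The depth profile shows the spacer standing upright in the gap (x 37.5–49.5, top at 62 mm). Next I swing round to the front of the tile.

Call:
apply_moves(
  steps=[
    {"travel":[0,-0.02,0],"dr":[0,0,8.5],"grip":0.04},
    {"travel":[0,-0.05,0],"dr":[0,0,17],"grip":0.04},
    {"travel":[0,-0.08,0],"dr":[0,0,25.5],"grip":0.04},
    {"travel":[0,-0.11,0.01],"dr":[0,0,34],"grip":0.04},
    {"travel":[0,-0.124,0.02],"dr":[0,0,42.5],"grip":0.04},
    {"travel":[0,-0.124,0.03],"dr":[0,0,51],"grip":0.04},
    {"travel":[0,-0.124,0.04],"dr":[0,0,59.5],"grip":0.04},
    {"travel":[0,-0.124,0.05],"dr":[0,0,68],"grip":0.04},
  ],
)

```text
time_s: 10.9
eef_pos: [0.4908, -0.0117, 0.1094]
tool_rot: [-179.9, 0.1, 30.5]
contact_force: [0.4, 1.1, 0.0]
gripper_width: 0.47
gripper_force: 0.0
```

Call:
apply_moves(
  steps=[
    {"travel":[0,0,0],"dr":[0,0,8],"grip":0.04},
    {"travel":[0,0,0],"dr":[0,0,16],"grip":0.04},
    {"travel":[0,0,0],"dr":[0,0,22],"grip":0.04},
    {"travel":[0,0,0],"dr":[0,0,22],"grip":0.04},
    {"travel":[0,0,0],"dr":[0,0,22],"grip":0.04},
  ],
)

```text
time_s: 11.4
eef_pos: [0.4912, -0.0117, 0.1101]
tool_rot: [-180.0, 0.1, 9.1]
contact_force: [0.4, -0.6, -0.4]
gripper_width: 0.474
gripper_force: 0.0
```

```bash
python3 - <<'E'
from edges import *
e=avg(6,"scene"); print("jig xy",J(e)); c,s=np.cos(p[2]),np.sin(p[2]); t=p[:2]+np.array([-.080*c,-.080*s])
rel(t[0],t[1],.017,8.9)
E
```

```text
avg [ 0.4915 -0.0117  0.1105] sd [0.0001 0.     0.0002]
jig xy [-0.08051192 -0.00075184]
t 11.7 at [ 0.4917 -0.0117  0.1107] [180.    -0.     8.93] F [-0.3  0.8 -0.2] q6 79.5
travel [ 0.0003 -0.0008  0.0937] dr [ 0.   -0.    0.03]
```

Call:
apply_moves(
  steps=[
    {"travel":[0,-0.0005,0.03],"dr":[0,0,0],"grip":0.04},
    {"travel":[0,-0.0005,0.06],"dr":[0,0,0],"grip":0.04},
    {"travel":[0,-0.0005,0.08],"dr":[0,0,0],"grip":0.04},
    {"travel":[0,-0.0005,0.09],"dr":[0,0,0],"grip":0.04},
    {"travel":[0,-0.0005,0.093],"dr":[0,0,0],"grip":0.04},
    {"travel":[0,-0.0005,0.093],"dr":[0,0,0],"grip":0.04},
    {"travel":[0.008,-0.0005,0.093],"dr":[0,0,0],"grip":0.04},
    {"travel":[0.016,-0.0005,0.093],"dr":[0,0,0],"grip":0.04},
  ],
)

```text
time_s: 12.5
eef_pos: [0.5089, -0.0087, 0.0187]
tool_rot: [180.0, -0.1, 8.9]
contact_force: [0.6, 0.1, -0.3]
gripper_width: 0.466
gripper_force: 0.0
```

Call:
apply_moves(
  steps=[
    {"travel":[0.0015,0,0],"dr":[0,0,0],"grip":0.04},
    {"travel":[0.003,0,0],"dr":[0,0,0],"grip":0.04},
    {"travel":[0.0045,0,0],"dr":[0,0,0],"grip":0.04},
    {"travel":[0.006,0,0],"dr":[0,0,0],"grip":0.04},
    {"travel":[0.0075,0,0],"dr":[0,0,0],"grip":0.04},
    {"travel":[0.009,0,0],"dr":[0,0,0],"grip":0.04},
    {"travel":[0.009,0,0],"dr":[0,0,0],"grip":0.04},
  ],
)

```text
time_s: 13.2
eef_pos: [0.516, -0.0073, 0.0176]
tool_rot: [-180.0, 0.0, 8.9]
contact_force: [-1.8, 1.1, 0.1]
gripper_width: 0.472
gripper_force: 0.6
```

```bash
python3 - <<'E'
from edges import *
e=avg(2,"scene"); s=env.sense(); print("jig xy",J(e),s["contact_force"]); w=shot("wrist"); run(w,.062)
E
```

```text
avg [ 0.516  -0.0073  0.0176] sd [0. 0. 0.]
jig xy [-0.05563127 -0.00025281] [-1.30341454 -0.35761725  0.09368407]
tile front (np.float64(-42.04), np.float64(0.14), 19) back (np.float64(32.41), np.float64(0.12), 19)
fence front (np.float64(53.93), np.float64(0.06), 29) back (np.float64(71.31), np.float64(0.03), 29)
spacer (np.float64(37.23), np.float64(-0.05), 19) (np.float64(48.16), np.float64(-0.09), 19) y [-0.0338  0.0332] z 0.06179825319413685
```

Call:
apply_moves(
  steps=[
    {"travel":[0.001,0,0],"dr":[0,0,0],"grip":0.04},
    {"travel":[0.002,0,0],"dr":[0,0,0],"grip":0.04},
    {"travel":[0.003,0,0],"dr":[0,0,0],"grip":0.04},
    {"travel":[0.004,0,0],"dr":[0,0,0],"grip":0.04},
    {"travel":[0.005,0,0],"dr":[0,0,0],"grip":0.04},
    {"travel":[0.005,0,0],"dr":[0,0,0],"grip":0.04},
  ],
)

```text
time_s: 13.95
eef_pos: [0.5215, -0.0066, 0.0177]
tool_rot: [180.0, -0.0, 8.9]
contact_force: [-0.7, -0.5, 0.2]
gripper_width: 0.469
gripper_force: 0.4
```

```bash
python3 - <<'E'
from edges import *
e=avg(2,"scene"); s=env.sense(); print("jig xy",J(e),s["contact_force"]); w=shot("wrist"); run(w,.062)
E
```

```text
avg [ 0.5215 -0.0066  0.0177] sd [0. 0. 0.]
jig xy [-0.05006712 -0.00032659] [-0.15553763 -0.15453722 -0.07403824]
tile front (np.float64(-36.64), np.float64(0.08), 19) back (np.float64(37.89), np.float64(-0.03), 19)
fence front (np.float64(54.88), np.float64(0.05), 29) back (np.float64(73.1), np.float64(-0.03), 29)
spacer (np.float64(40.5), np.float64(-0.14), 19) (np.float64(51.63), np.float64(-0.07), 19) y [-0.0337  0.0333] z 0.06180793258689299
```

Call:
apply_moves(
  steps=[
    {"travel":[0.0005,0,0],"dr":[0,0,0],"grip":0.04},
    {"travel":[0.001,0,0],"dr":[0,0,0],"grip":0.04},
    {"travel":[0.0015,0,0],"dr":[0,0,0],"grip":0.04},
    {"travel":[0.0015,0,0],"dr":[0,0,0],"grip":0.04},
  ],
)

```text
time_s: 14.5
eef_pos: [0.5217, -0.0064, 0.0176]
tool_rot: [-180.0, 0.1, 8.9]
contact_force: [-4.8, -1.2, 3.3]
gripper_width: 0.468
gripper_force: 2.7
```

Call:
apply_moves(
  steps=[
    {"travel":[0.0005,0,0],"dr":[0,0,0],"grip":0.04},
    {"travel":[0.001,0,0],"dr":[0,0,0],"grip":0.04},
    {"travel":[0.0015,0,0],"dr":[0,0,0],"grip":0.04},
    {"travel":[0.002,0,0],"dr":[0,0,0],"grip":0.04},
    {"travel":[0.002,0,0],"dr":[0,0,0],"grip":0.04},
    {"travel":[0.002,0,0],"dr":[0,0,0],"grip":0.04},
  ],
)

```text
time_s: 15.1
eef_pos: [0.5216, -0.0063, 0.0172]
tool_rot: [-180.0, 0.3, 8.9]
contact_force: [-10.2, -1.9, 7.8]
gripper_width: 0.471
gripper_force: 5.4
```

```bash
python3 - <<'E'
from edges import *
F=[]
for i in range(10): env.read_camera("scene"); F.append(env.sense()["contact_force"])
print(np.mean(F,0),F[-1]); e=avg(1,"scene"); print("jig xy",J(e)); w=shot("wrist"); run(w,.062)
P=wcloud(w); q=J(P); Z=P[...,2]
for x0,x1 in((-.036,-.03),(-.005,.005),(.03,.036),(.041,.044),(.047,.05)):
    print(x0,[round(1000*np.median(Z[(q[...,0]>x0)&(q[...,0]<x1)&(abs(q[...,1]-y)<.008)]),1) for y in(-.02,0,.02)])
E
```

```text
[-10.74786744  -2.80567293   6.74549227] [-10.08094842  -2.79799568   6.76940544]
avg [ 0.5216 -0.0063  0.0172] sd [0. 0. 0.]
jig xy [-0.04989378 -0.00010282]
tile front (np.float64(-36.32), np.float64(0.02), 19) back (np.float64(38.05), np.float64(-0.1), 19)
fence front (np.float64(54.84), np.float64(0.05), 29) back (np.float64(73.07), np.float64(-0.01), 29)
spacer (np.float64(40.71), np.float64(-0.12), 19) (np.float64(51.69), np.float64(0.08), 19) y [-0.0338  0.0333] z 0.06178642372226947
-0.036 [np.float64(98.2), np.float64(34.1), np.float64(99.3)]
-0.005 [np.float64(33.9), np.float64(33.9), np.float64(34.0)]
0.03 [np.float64(34.0), np.float64(159.3), np.float64(33.9)]
0.041 [np.float64(61.8), np.float64(61.8), np.float64(61.8)]
0.047 [np.float64(62.0), np.float64(62.0), np.float64(62.0)]
```

Call:
apply_moves(
  steps=[
    {"travel":[0.0005,0,-0.0005],"dr":[0,0,0],"grip":0.04},
    {"travel":[0.001,0,-0.001],"dr":[0,0,0],"grip":0.04},
    {"travel":[0.0015,0,-0.001],"dr":[0,0,0],"grip":0.04},
    {"travel":[0.0015,0,-0.001],"dr":[0,0,0],"grip":0.04},
    {"travel":[0.0015,0,-0.001],"dr":[0,0,0],"grip":0.04},
  ],
)

```text
time_s: 16.2
eef_pos: [0.5216, -0.0063, 0.0173]
tool_rot: [-180.0, 0.5, 8.9]
contact_force: [-11.1, -3.9, -0.2]
gripper_width: 0.471
gripper_force: 5.9
```

```bash
python3 - <<'E'
from edges import *
for i in range(6): w=env.read_camera("wrist")
s=env.sense(); print(s["contact_force"],s["qvel"].round(2)); run(w,.062)
E
```

```text
[-11.03864922  -5.49836576  -1.14687888] [-0.07  0.1  -0.01 -0.03  0.07 -0.03]
tile front (np.float64(-36.19), np.float64(-0.21), 19) back (np.float64(38.03), np.float64(0.12), 19)
fence front (np.float64(54.79), np.float64(0.04), 29) back (np.float64(73.1), np.float64(0.02), 29)
spacer (np.float64(40.69), np.float64(-0.13), 19) (np.float64(51.66), np.float64(-0.08), 19) y [-0.0338  0.0333] z 0.061806921048534136
```

The push is steady at about 12 N with almost no vertical load, and everything is flush and square, so I hand in.

```bash
python3 -c "
from cell import env
print(env.sign_off())"
```

```text
the job is handed in; nothing more can be done
None
```

The spacer stands behind the short tile in the middle bay. Tile, spacer and fence are pressed flush with about 12 N, and I handed the job in at about 16.5 s with the push held; the hand-in call did not return a verdict.

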